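# Push the sign plate out over the end of the spraying ledge

### The arm

A 6-joint arm with a two-finger parallel gripper is mounted at the origin on the work surface. World frame = base frame: x ahead of the robot, y to its left, z up, the work surface at z = 0. Lengths are in mm, angles in rad, forces in N, time in s.
With the tool pointing down it reaches from about 400 to 925 mm from the base axis. Payload 12.5 kg.
Tool frame: the origin (TCP) lies midway between the tips of the shut fingers; the grasp point (between the pads) lies 19 mm behind it (env.tcp_to_grasp is the distance from the TCP to the grasp point, in mm); z points along the fingers, y is the line along which they close (so a half turn about z gives the same grasp; the last joint's range is limited). The gripper opens to 95 mm and grips with 3 to 60 N. Pads are 20 mm wide; open, the fingers measure 119 mm over their backs; the gripper's body (75 mm by 180 mm) begins 59 mm behind the grasp point.
Start: joints at [-0.106, 0.491, 1.559, -0, 1.092, -0.106], TCP at [625.017, 0.021, 214.661] pointing down, gripper open.
Joint ranges: [-3.1, 3.1], [-0.84, 2.19], [0.05, 2.79], [-1.13, 4.28], [0.06, 2.93], [-2.69, 2.69]. Speed limits (rad/s): [2.22, 2.22, 2.79, 3.14, 3.14, 3.14].

### API

Orientations are given as [roll, pitch, yaw] about the fixed x, y, z axes, in that order (R = Rz(yaw) Ry(pitch) Rx(roll)).
In Python, from cell import env gives the robot as it stands. The module is installed in compiled form; this text tells all that it offers.
- The arm moves only by the tool step_arm, never from a script. Its argument "plan" is a list that holds one entry, the list of rows, each a list of 5 numbers: the shift along the tool's x, y, z in mm, then the turn about the tool's z in degrees, then the opening, from -1 (shut) to 1 (fully open). A call has 1 to 8 rows; each row is the pose to reach, as a shift and turn from the pose commanded when the call began, along the tool's axes at that moment; what a row does not reach only later rows make up. A row lasts 1/12 s, in which the tool goes at most 41.7 mm and 7.16 degrees, less where a joint would pass 70% of its speed; a pose out of reach is approached as far as the arm can. A call with a gripper value outside its range is refused whole. The fingers move at their own pace and stop on an object; the grip force is fixed at half the most. Time passes only in rows, so rows that repeat a pose let the fingers close. It gives the time, the measured TCP pose, the force, the opening and the grip force at its end, in the units of the state.
- env.state(): the state, without advancing time (a new reading comes with each control period).
- env.read_camera(name): name is "scene" or "side" or "wrist"; returns the picture (480x640x3 uint8, blue, green, red); there is no depth.
- env.get_calibration(name): a dict with "K" (3x3 intrinsics, pixels), "extrinsics" (4x4, takes a point from world to camera coordinates). Camera axes: x right, y up, looking along -z (the intrinsics and any distortion apply to the point x, -y, -z); pixel columns grow to the right and rows downward; lengths in mm; the calibration is good to about 2 mm. A picture is of the moment at which its call begins: read the wrist's pose just before it. get_calibration takes no time and is no camera call; for the wrist camera it gives the pose at the moment of the call.
- env.job_done(): hands the job in; it is judged then, once.
The state is a dict: "t": time; "joints": joint angles; "qvel": joint speeds; "tau": joint torques, N m; "eef_pos": TCP position; "tcp_rot": TCP orientation; "ft_force": force on the tool from outside, world axes, zero at the start; "moment": the same for the moment, N m; "opening": opening from 0.0 (shut) to 1.0 (fully open); "grip_force": force on a finger pad.
Only numpy, scipy, OpenCV 4.12 (cv2) and the standard library are available. Lean on these libraries where they do the work, as an engineer would, in place of code of your own. Each camera call takes 0.05 s, during which the arm holds its last target. There are 200 camera calls.

### The job

Get the aluminium sign plate ready for edge spraying: with the fingertips, push it across the plywood ledge so it lies square against the raised back lip, and along the ledge towards the end where the steel drip tray stands, until about a third of its length hangs out over that end. Only push it, never lift it or let it tip off, and leave the drip tray, paint tin, spray gun and sanding block where they stand.

Things in the scene. Friction and masses are not known exactly. Their poses are not given: they have to be found in the camera images.
- ledge: Fixed plywood ledge, 150 mm wide (its x) by 360 mm long (its y, ends at y = +180 and -180 mm), flat top 60 mm above the table. A wooden lip, 15 mm thick and 10 mm above the top, runs along its whole far (+x) side, inner face at x = +60 mm; the other three sides are open. Origin: centre of the underside, on the table; z up.
- plate: Loose flat aluminium plate, 90 mm wide (its x), 140 mm long (its y), 8 mm thick, about 0.27 kg, a dark hole mark near each corner. Starts flat on the ledge, a little askew, long side roughly along the ledge, 12 to 27 mm short of the lip. It slides under a few newtons and stops when the push stops. Origin: centre of its underside; z up.
- tray: Loose open drip tray of dark steel, 130 mm (its x) by 95 mm (its y), 22 mm high, on the table just beyond one end of the ledge: the end to push towards, which changes from run to run. Must not be moved. Origin: centre of its underside.
- tin: Closed round paint tin, 84 mm across, 90 mm high, on the table beyond the other end of the ledge. Must not be moved. Origin: centre of its underside.
- gun: Spray gun standing upright on its round aluminium cup (72 mm across), 143 mm high, reaching about 80 mm from the cup's axis to the handle at its -x side, on the table to one side. Must not be moved. Origin: centre of the cup's underside.
- block: Cork sanding block 70 x 120 x 28 mm on the table to one side. Must not be moved. Origin: centre of its underside.
Not all that is in view belongs to the job. There is more than one size of the plate; the job needs the smallest.

How it is judged:
By the outcome, as a careful person would: the job done as asked, in the order asked, and still so for the second after the job is handed in, with the robot touching nothing.
It also fails if it takes over 72 s, if anything falls off the work surface, if the arm or the gripper's body presses on something with over 40 N, if the wrist force passes 120 N, or if a joint passes its speed limit or range.

## Working session

There is one attempt and no reset: what is moved stays moved. The work goes in short steps, Python scripts to look and compute and a tool call to move; the robot and the scene stay as the last step left them, time stands still between calls to the robot, and variables do not carry over. Pictures are saved under pics/ and viewed, at most 10 in all, crops included, and the job is handed in when it is done.

Besides the shell and the picture viewer there is one more tool, called after "Request:" as name(argument=value, ...) on one line, values as JSON. step_arm: Moves the arm, as the interface text tells. Its arguments: {"type":"object","properties":{"plan":{"type":"array"}},"required":["plan"]}

```bash
mkdir -p pics; python3 - <<'E'
from cell import env
import cv2
for n in("scene","side"):
    cv2.imwrite(f"pics/{n}0.png",env.read_camera(n))
    c=env.get_calibration(n);print(n,c["K"].tolist(),c["extrinsics"].round(3).tolist(),[k for k in c])
s=env.state();print(s["t"],s["eef_pos"],s["tcp_rot"])
E
```

```text
scene [[532.9868645897742, 0.0, 326.6963047626706], [0.0, 532.9868645897742, 241.29562074631528], [0.0, 0.0, 1.0]] [[0.436, 0.9, 0.019, -268.081], [-0.549, 0.25, 0.797, 263.756], [0.713, -0.358, 0.603, -1682.077], [0.0, 0.0, 0.0, 1.0]] ['K', 'extrinsics']
side [[509.95645310138036, 0.0, 318.85360522570255], [0.0, 509.95645310138036, 240.0856720901451], [0.0, 0.0, 1.0]] [[0.948, -0.319, -0.023, -548.853], [0.223, 0.61, 0.761, -183.574], [-0.229, -0.726, 0.649, -1292.664], [0.0, 0.0, 0.0, 1.0]] ['K', 'extrinsics']
0.1 [6.24761392e+02 6.50501338e-02 2.14113096e+02] [-3.14052888e+00 -1.40601184e-04  1.57077523e+00]
```

View pics/scene0.png

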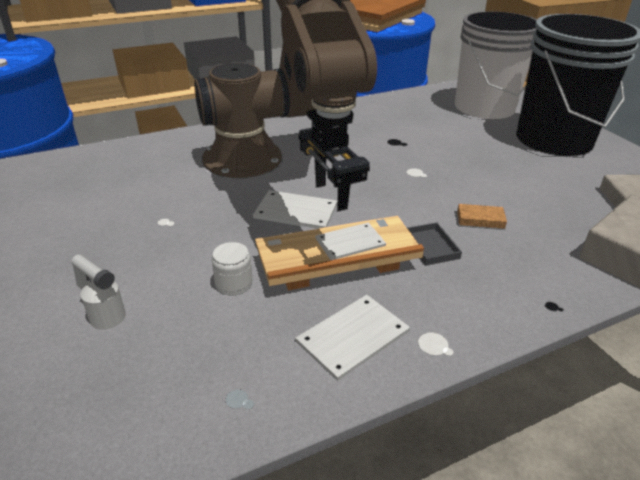

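View pics/side0.png

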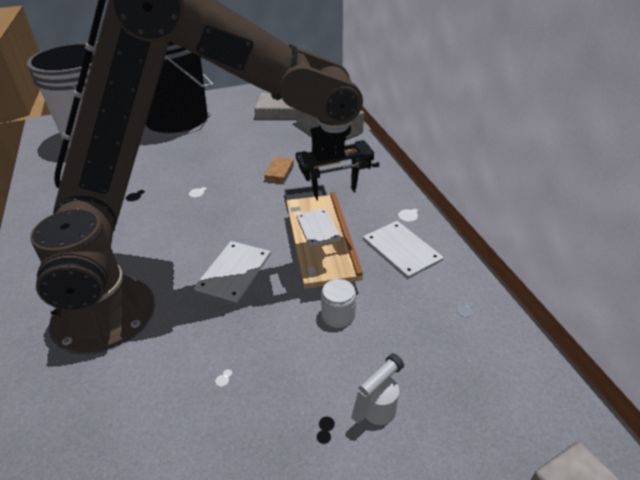

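The scene view shows three plates: one on the table at scene (296,208), one on the table at scene (353,335), and one on the ledge at scene (353,240), side (320,226). The one on the ledge is the smallest and lies where the task says. The tray is at the +y end, scene (437,243), and the tin is at the -y end, (232,268). I'll confirm the plate in one enlarged crop.

```bash
python3 - <<'E'
import cv2,numpy as np
a=cv2.imread("pics/scene0.png")[205:295,250:410+60]
b=cv2.imread("pics/side0.png")[180:295,275:375]
a=cv2.resize(a,None,fx=3.6,fy=3.6,interpolation=3)  # 792x324
cv2.imwrite("pics/c1.png",a)
b=cv2.resize(b,None,fx=5,fy=5,interpolation=3); cv2.imwrite("pics/c2.png",b)
E
```

```text
(no output)
```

View pics/c1.png

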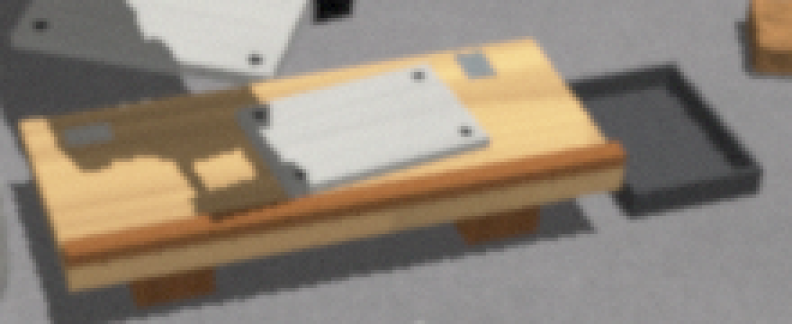

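View pics/c2.png

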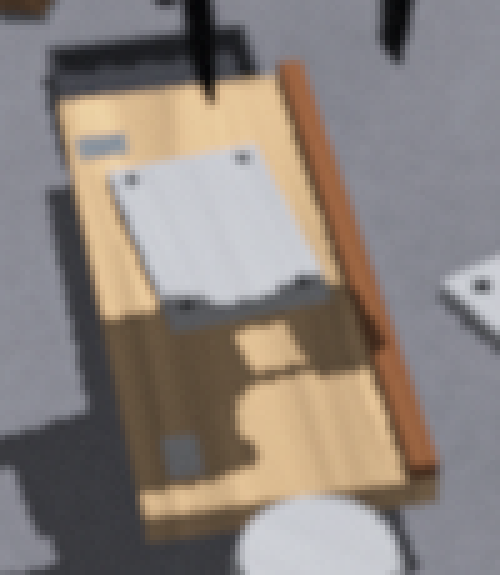

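The crops show the plate on the ledge with its four hole marks, partly in the arm's shadow. Its corners in scene crop pixels are about (420,66), (489,141), (300,193) and (247,112). The lip is on the +x side and the tray at the +y end. Next I measure.

```bash
cat > h.py <<'E'
import numpy as np
from cell import env
def ray(n,uv,z,c=None):
    c=c or env.get_calibration(n);K=c["K"];E=np.array(c["extrinsics"])
    d=np.linalg.inv(K)@[uv[0],uv[1],1];d=E[:3,:3].T@(d*[1,-1,-1]);o=-E[:3,:3].T@E[:3,3]
    return (o+d*(z-o[2])/d[2])[:2].round(1)
def proj(n,p,c=None):
    c=c or env.get_calibration(n);E=np.array(c["extrinsics"])
    q=(E[:3,:3]@np.array(p,float)+E[:3,3])*[1,-1,-1];q=c["K"]@q;return q[:2]/q[2]
E
python3 - <<'E'
from h import *
S={'P+y-x':(420,66,68),'P+y+x':(489,139,68),'P-y+x':(302,186,68),'P-y-x':(247,110,68),'L+y-x':(530,38,60),'L-y-x':(22,122,60),'lip+y out':(625,152,70),'lip-y out':(68,262,70),'tray+y+x':(762,172,22)}
for k,(u,v,z) in S.items(): print('sc',k,ray("scene",(250+u/3.6,205+v/3.6),z))
D={'P+y-x':(107,178,68),'P+y+x':(252,150,68),'P-y+x':(330,290,68),'P-y-x':(170,316,68),'L+y-x':(60,98,60),'L-y-x':(143,492,60),'lip+y out':(301,62,70),'lip-y out':(438,465,70)}
for k,(u,v,z) in D.items(): print('sd',k,ray("side",(275+u/5,180+v/5),z))
print(ray("scene",(232,250),90))
E
```

```text
sc P+y-x [560.1 132.6]
sc P+y+x [649.1 133.1]
sc P-y+x [642.4   3. ]
sc P-y-x [557.    5.6]
sc L+y-x [552.4 225. ]
sc L-y-x [ 498.8 -128.2]
sc lip+y out [698.8 203.3]
sc lip-y out [ 651.3 -154.2]
sc tray+y+x [705.7 315.4]
sd P+y-x [555.8 128.7]
sd P+y+x [642.9 125. ]
sd P-y+x [641.4  -9. ]
sd P-y-x [5.528e+02 3.000e-01]
sd L+y-x [554.3 224.5]
sd L-y-x [ 501.3 -115.4]
sd lip+y out [699.  195.7]
sd lip-y out [ 643.9 -157.3]
[ 553.7 -201.5]
```

Request:
step_arm(plan=[[[40,-47,0,-7,1],[76,-94,0,-14,1],[76,-94,0,-21,1],[76,-94,0,-28,1],[76,-94,0,-35,1],[76,-94,0,-42,1],[76,-94,0,-49,1],[76,-94,0,-56,1]]])

```text
t: 0.77
eef_pos: [530.8, 76.1, 214.5]
tcp_rot: [-3.141, -0.0, 2.554]
ft_force: [-0.1, 0.2, 0.0]
opening: 1.001
grip_force: 0.0
```

Request:
step_arm(plan=[[[0,0,0,-7,1],[0,0,0,-14,1],[0,0,0,-21,1],[0,0,0,-26,1],[0,0,0,-26,1],[0,0,0,-26,1]]])

```text
t: 1.27
eef_pos: [530.9, 76.0, 214.5]
tcp_rot: [-3.142, -0.0, 2.999]
ft_force: [0.3, -0.6, 0.4]
opening: 1.0
grip_force: 0.0
```

```bash
python3 - <<'E'
from h import *
import cv2
c=env.get_calibration("wrist");s=env.state();print(s["eef_pos"].round(1),s["tcp_rot"].round(3),s["ft_force"].round(1),s["opening"])
im=env.read_camera("wrist");
np.savez("w1.npz",K=c["K"],extrinsics=c["extrinsics"]);cv2.imwrite("pics/w1.png",im)
E
```

```text
[530.9  76.  214.5] [-3.142 -0.     2.999] [ 0.3 -0.6  0.4] 0.9998115190370287
```

View pics/w1.png

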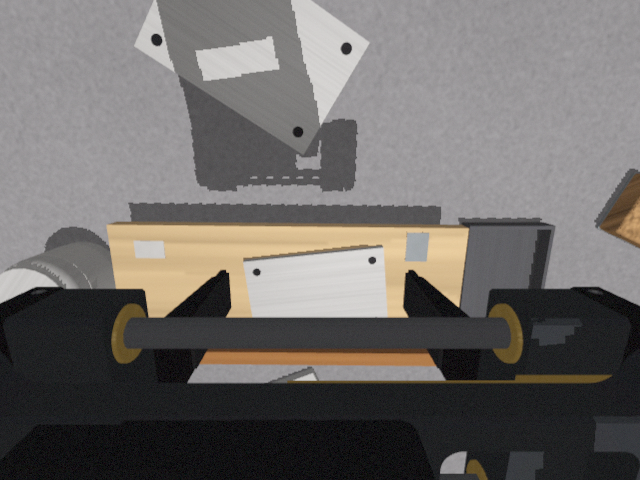

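The wrist view shows the ledge's near edge from (108,223) to (468,226), the plate's near edge from (245,260) to (382,246), and the tray on the right at (505,270). The ledge edge is nearly parallel to the image rows, so the turn is right.

```bash
python3 - <<'E'
from h import *
c=dict(np.load("w1.npz"))
for k,uv,z in [('L-y-x',(109,223),60),('L+y-x',(468,226),60),('P-y-x',(245,260),68),('P+y-x',(382,246),68),('lip',(208,364),70),('lip2',(435,365),70)]: print(k,ray("wrist",uv,z,c))
E
```

```text
L-y-x [ 494.6 -127. ]
L+y-x [548.3 225.2]
P-y-x [549.3   1.1]
P+y-x [554.3 137.4]
lip [658.4 -60.9]
lip2 [694.4 181.2]
```

Request:
step_arm(plan=[[[4,0,40,0,1],[4,0,80,0,1],[4,0,115,0,1],[4,0,135,0,1],[4,0,142,0,1],[4,0,148,0,1],[4,0,150,0,1],[4,0,150,0,1]]])

```text
t: 1.98
eef_pos: [527.6, 76.6, 65.4]
tcp_rot: [3.141, 0.001, 3.001]
ft_force: [0.2, -0.0, 0.0]
opening: 1.001
grip_force: 0.0
```

Request:
step_arm(plan=[[[0,0,1.5,0,1],[-4,0,1.5,0,1],[-8,0,1.5,0,1],[-12,0,1.5,0,1],[-16,0,1.5,0,1],[-20,0,1.5,0,1],[-24,0,1.5,0,1],[-24,0,1.5,0,1]]])

```text
t: 2.65
eef_pos: [551.7, 73.1, 63.1]
tcp_rot: [3.142, 0.001, 3.002]
ft_force: [-0.7, -0.0, -0.6]
opening: 1.0
grip_force: 0.0
```

```bash
python3 - <<'E'
from h import *
import cv2
im=env.read_camera("side")[150:310,255:400]
cv2.imwrite("pics/s2.png",cv2.resize(im,None,fx=3.7,fy=3.7,interpolation=3))
E
```

```text
(no output)
```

View pics/s2.png

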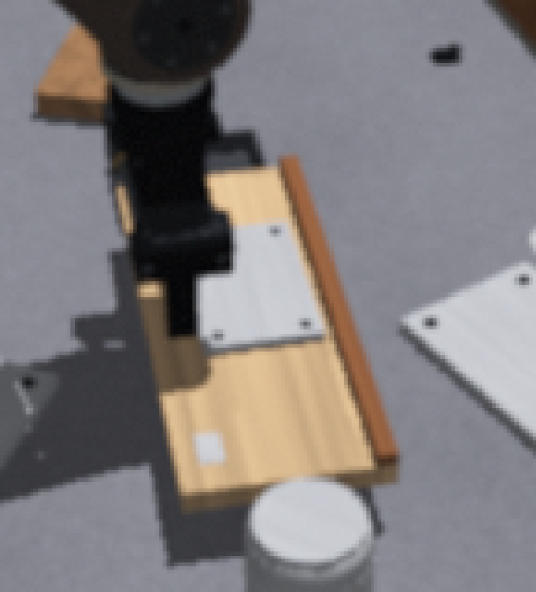

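The fingertip is against the plate at (195,325), and the plate is squaring up with a gap to the lip still left. I carry on in small steps, watching the force.

Request:
step_arm(plan=[[[-2.5,0,0,0,1],[-5,0,0,0,1],[-7.5,0,0,0,1],[-7.5,0,0,0,1]]])

```text
t: 3.03
eef_pos: [558.8, 72.1, 63.1]
tcp_rot: [3.142, 0.0, 3.002]
ft_force: [0.9, -0.7, -0.9]
opening: 1.004
grip_force: 0.0
```

Request:
step_arm(plan=[[[-1,0,0,0,1],[-2,0,0,0,1],[-2,0,0,0,1]]])

```text
t: 3.28
eef_pos: [560.0, 72.0, 63.1]
tcp_rot: [3.142, -0.001, 3.002]
ft_force: [-2.5, 1.3, 0.4]
opening: 1.0
grip_force: 1.0
```

Request:
step_arm(plan=[[[-1,0,0,0,1],[-2,0,0,0,1],[-2,0,0,0,1]]])

```text
t: 3.53
eef_pos: [560.4, 72.0, 63.0]
tcp_rot: [-3.141, -0.004, 3.002]
ft_force: [-9.4, 3.1, 5.3]
opening: 0.997
grip_force: 4.8
```

Request:
step_arm(plan=[[[-1,0,0,0,1],[-2,0,0,0,1],[-2,0,0,0,1],[-2,0,0,0,1]]])

```text
t: 3.87
eef_pos: [560.7, 72.0, 62.9]
tcp_rot: [-3.141, -0.008, 3.002]
ft_force: [-16.6, 4.7, 10.2]
opening: 1.0
grip_force: 8.5
```

```bash
python3 - <<'E'
from h import *
import cv2
im=env.read_camera("scene")[205:295,250:470]
cv2.imwrite("pics/s3.png",cv2.resize(im,None,fx=3.6,fy=3.6,interpolation=3))
E
```

```text
(no output)
```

View pics/s3.png

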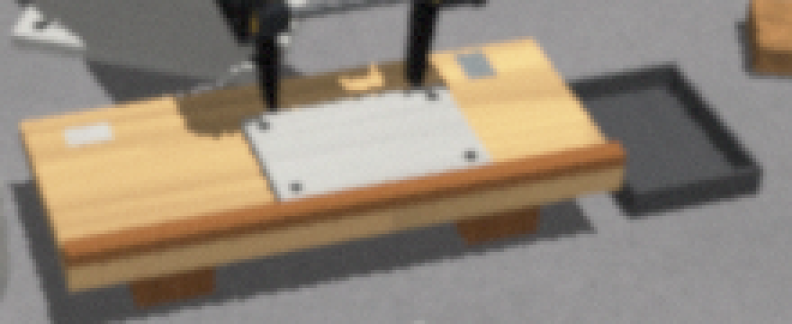

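The plate now lies square along the lip, from (280,200) to (493,158), and the force confirms contact. I retreat, rise, and move round to the -y end.

Request:
step_arm(plan=[[[6,0,0,0,1],[14,0,0,0,1],[16,0,-20,0,1],[16,0,-60,0,1],[16,-20,-60,7,0],[16,-40,-60,14,0],[16,-60,-60,21,0],[16,-80,-60,28,0]]])

```text
t: 4.58
eef_pos: [537.1, -6.4, 123.5]
tcp_rot: [3.141, 0.002, 2.508]
ft_force: [0.8, -0.5, -0.8]
opening: 0.776
grip_force: 0.0
```

Request:
step_arm(plan=[[[0,0,0,7,0],[0,0,0,14,0],[0,0,0,21,0],[0,0,0,28,0],[0,0,0,35,0],[0,0,0,42,0],[0,0,0,49,0],[0,0,0,56,0]]])

```text
t: 5.25
eef_pos: [537.3, -5.7, 123.3]
tcp_rot: [3.14, 0.0, 1.53]
ft_force: [0.3, -0.7, 0.0]
opening: 0.5
grip_force: 0.0
```

Request:
step_arm(plan=[[[0,0,0,6,0],[0,0,0,6,0]]])

```text
t: 5.42
eef_pos: [537.3, -5.7, 123.2]
tcp_rot: [3.141, 0.0, 1.426]
ft_force: [0.1, -0.1, -0.4]
opening: 0.499
grip_force: 0.0
```

```bash
python3 - <<'E'
from h import *
import cv2
s=env.state();p=s["eef_pos"];print(p.round(1),s["tcp_rot"].round(3),s["opening"],s["ft_force"].round(1))
y=s["tcp_rot"][2];tx=np.array([np.cos(y),np.sin(y)]);ty=np.array([np.sin(y),-np.cos(y)])
print('tx',tx.round(3),'ty',ty.round(3))
a=np.radians(8.3);ex=np.array([np.cos(a),-np.sin(a)]);ey=np.array([np.sin(a),np.cos(a)]);C=np.array([598,37.5])
for uv in [(280,198),(493,156),(244,122)]:
    q=ray("scene",(250+uv[0]/3.6,205+uv[1]/3.6),68);print('plate',(q-C)@ex,(q-C)@ey)
d=C+13*ex-70*ey-p[:2];print('shift',d@tx,d@ty)
E
```

```text
[537.3  -5.7 123.2] [3.141 0.    1.426] 0.49936639564214913 [ 0.1 -0.1 -0.4]
tx [0.144 0.99 ] ty [ 0.99  -0.144]
plate 56.29014385315075 -44.33858032223844
plate 53.875207534362104 97.59949801679008
plate -24.027010592830937 -43.1200969615328
shift -18.527433030476782 66.84768410414469
```

Request:
step_arm(plan=[[[-10,34,0,0,0],[-18,66,0,0,0],[-18,66,20,0,0],[-18,66,45,0,0],[-18,66,55,0,0],[-18,66,60,0,0],[-18,66,60,0,0]]])

```text
t: 6.0
eef_pos: [599.6, -32.5, 62.5]
tcp_rot: [-3.14, 0.0, 1.433]
ft_force: [0.6, 0.2, 1.0]
opening: 0.503
grip_force: 0.0
```

Request:
step_arm(plan=[[[5,0,0,0,0],[10,0,0,0,0],[14,0,0,0,0],[18,0,0,0,0],[22,0,0,0,0],[26,0,0,0,0],[30,0,0,0,0],[30,0,0,0,0]]])

```text
t: 6.67
eef_pos: [604.3, -2.1, 63.2]
tcp_rot: [3.141, -0.0, 1.432]
ft_force: [-0.6, 0.6, -0.6]
opening: 0.502
grip_force: 0.0
```

Request:
step_arm(plan=[[[5,0,0,0,0],[10,0,0,0,0],[15,0,0,0,0],[20,0,0,0,0],[25,0,0,0,0],[30,0,0,0,0],[35,0,0,0,0],[40,0,0,0,0]]])

```text
t: 7.33
eef_pos: [609.9, 37.2, 63.1]
tcp_rot: [3.142, -0.0, 1.431]
ft_force: [-0.0, -1.7, 1.1]
opening: 0.501
grip_force: 0.7
```

Request:
step_arm(plan=[[[5,0,0,0,0],[10,0,0,0,0],[15,0,0,0,0],[20,0,0,0,0],[25,0,0,0,0],[30,0,0,0,0],[35,0,0,0,0],[35,0,0,0,0]]])

```text
t: 8.0
eef_pos: [614.8, 72.3, 63.1]
tcp_rot: [3.141, -0.0, 1.432]
ft_force: [0.5, -0.3, -0.2]
opening: 0.494
grip_force: 0.0
```

```bash
python3 - <<'E'
from h import *
import cv2
im=env.read_camera("scene")[205:295,250:470]
cv2.imwrite("pics/s4.png",cv2.resize(im,None,fx=3.6,fy=3.6,interpolation=3))
E
```

```text
(no output)
```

View pics/s4.png

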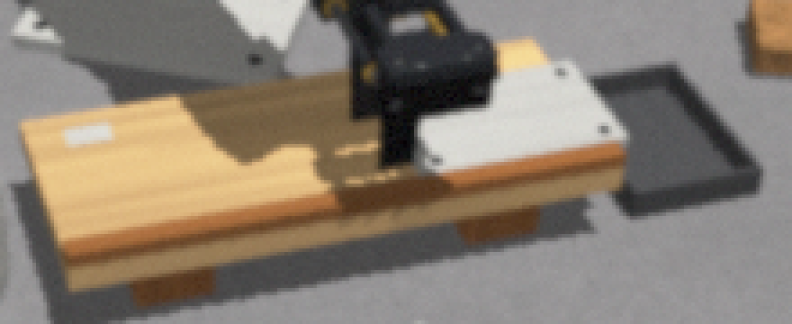

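The plate's front corners are at (627,133) and (583,62), right at the ledge end. It still runs along the lip. I compute what remains.

```bash
python3 - <<'E'
from h import *
a=np.radians(8.3);ex=np.array([np.cos(a),-np.sin(a)]);ey=np.array([np.sin(a),np.cos(a)]);C=np.array([598,37.5])
f=lambda u,v,z:(lambda q:np.round([(q-C)@ex,(q-C)@ey],1))(ray("scene",(250+u/3.6,205+v/3.6),z))
print(f(627,133,68),f(583,62,68),f(421,170,68)); print('ledge end lip',f(625,146,70),f(530,38,60),'lip -y',f(68,258,70))
s=env.state();p=s["eef_pos"];print((p[:2]-C)@ex,(p[:2]-C)@ey)
E
```

```text
[ 55.7 190. ] [-25.1 196.4] [54.5 48.7]
ledge end lip [ 70.2 181.3] [-72.2 179. ] lip -y [  77.  -181.2]
11.557803790757886 36.49921334858165
```

Request:
step_arm(plan=[[[5,0,0,0,0],[10,0,0,0,0],[15,0,0,0,0],[20,0,0,0,0],[25,0,0,0,0],[30,0,0,0,0],[35,0,0,0,0],[35,0,0,0,0]]])

```text
t: 8.72
eef_pos: [619.7, 107.0, 63.2]
tcp_rot: [3.141, -0.0, 1.432]
ft_force: [0.1, 0.0, -0.3]
opening: 0.5
grip_force: 0.0
```

Request:
step_arm(plan=[[[-10,0,0,0,0],[-25,0,0,0,0],[-25,0,-40,0,0],[-60,0,-80,0,0],[-100,0,-120,0,0],[-130,0,-120,0,0],[-130,0,-120,0,0]]])

```text
t: 9.3
eef_pos: [601.5, -28.1, 186.4]
tcp_rot: [3.137, 0.001, 1.428]
ft_force: [0.3, -0.3, -0.6]
opening: 0.499
grip_force: 0.0
```

```bash
python3 - <<'E'
from h import *
import cv2
a=env.read_camera("scene")[200:280,330:480]
b=env.read_camera("side")[165:265,275:375]
cv2.imwrite("pics/s5.png",np.hstack([cv2.resize(a,(450,240),interpolation=3),cv2.resize(b,(240,240),interpolation=3)]) if 0 else np.vstack([cv2.resize(a,(600,320),interpolation=3),np.hstack([cv2.resize(b,(280,280),interpolation=3),np.zeros((280,320,3),np.uint8)])]))
E
```

```text
(no output)
```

View pics/s5.png

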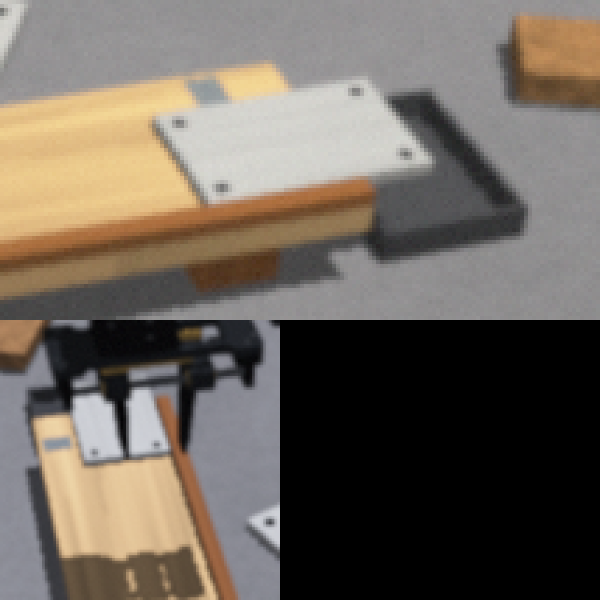

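The plate hangs over the tray end. Its corners in this crop are (154,121), (210,203), (433,159) and (370,80), and the tray hasn't moved. I measure the overhang and the squareness.

```bash
python3 - <<'E'
from h import *
a=np.radians(8.3);ex=np.array([np.cos(a),-np.sin(a)]);ey=np.array([np.sin(a),np.cos(a)]);C=np.array([598,37.5])
f=lambda u,v,z:(lambda q:np.round([(q-C)@ex,(q-C)@ey],1))(ray("scene",(330+u/4,200+v/4),z))
for p in [(154,121),(210,200),(433,159),(370,80)]: print(f(*p,68))
print('lip outer end',f(374,185,70),'-x ledge corner',f(278,65,60))
E
```

```text
[-23.4  82.6]
[56.9 85.5]
[ 57.1 225.5]
[-26.6 225.5]
lip outer end [ 72.4 179.9] -x ledge corner [-67.8 183.2]
```

```bash
python3 - <<'E'
from h import *
import cv2
c=env.get_calibration("wrist");im=env.read_camera("wrist");np.savez("w2.npz",K=c["K"],extrinsics=c["extrinsics"]);cv2.imwrite("pics/w2.png",im)
E
```

```text
(no output)
```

View pics/w2.png

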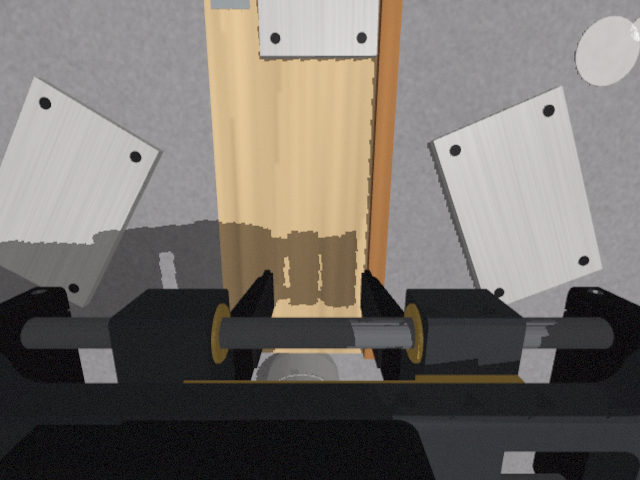

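The wrist view shows the plate's right edge, (380,0) to (378,55), flush with the lip's inner face with no gap. The fingers are clear of everything, so I hand in.

```bash
python3 -c "
from cell import env
print(env.job_done())"
```

```text
the job is handed in; nothing more can be done
None
```

I pushed the smallest plate square and flush against the lip, then along it until about 45 mm of its 140 mm length hung over the tray end, without touching the tray, tin, gun or block; the job is handed in, but no verdict came back.

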